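# Pack the mixed mooncakes into their gift boxes

### The job

Pack the five mooncakes on the baking sheet into the gift boxes by kind, one to a pocket: the two large round ones, the two square ones and the small round one each go into the box whose pockets have their shape and size. Set every cake down without dropping it, flat on the bottom of its pocket, stamped side up. Leave the small cake that is already in its box where it is, and do not disturb the white mould press.

Things in the scene. Friction and masses are not known exactly. Their poses are not given: they have to be found in the camera images.
- large_round_1: One of two alike large round baked mooncakes, golden, scalloped side: 64 mm across, 34 mm high, about 140 g, rigid. Origin: centre of its underside, z up through the stamped top. Starts on the baking sheet (floor 2 mm above the bench, rim 20 mm high), other cakes at least 25 mm away. It belongs in box_large.
- large_round_2: One of two alike large round baked mooncakes, golden, scalloped side: 64 mm across, 34 mm high, about 140 g, rigid. Origin: centre of its underside, z up through the stamped top. Starts on the baking sheet (floor 2 mm above the bench, rim 20 mm high), other cakes at least 25 mm away. It belongs in box_large.
- square_1: One of two alike square baked mooncakes, golden, scalloped sides: 56 x 56 mm, 32 mm high, about 125 g, rigid, its sides along its x and y. Origin: centre of its underside, z up through the stamped top. Starts on the baking sheet (floor 2 mm above the bench, rim 20 mm high), other cakes at least 25 mm away. It belongs in box_square.
- square_2: One of two alike square baked mooncakes, golden, scalloped sides: 56 x 56 mm, 32 mm high, about 125 g, rigid, its sides along its x and y. Origin: centre of its underside, z up through the stamped top. Starts on the baking sheet (floor 2 mm above the bench, rim 20 mm high), other cakes at least 25 mm away. It belongs in box_square.
- small_round: The one small round baked mooncake on the baking sheet, golden, scalloped side: 44 mm across, 28 mm high, about 55 g, rigid. Origin: centre of its underside, z up through the stamped top. Starts on the baking sheet (floor 2 mm above the bench, rim 20 mm high), other cakes at least 25 mm away. It belongs in box_small.
- packed_small: A small round mooncake like small_round (44 mm across, 28 mm high), already packed: it stands in one of the two pockets of box_small and stays there. Origin: centre of its underside.
- box_large: Open gift-box base: dark red edge, cream insert, 184 x 94 mm, long side along its x, fixed to the bench; one of three side by side, in any order. Origin: centre of its underside. Two round pockets 78 mm across, floor 5 mm above the bench, centred at x = -45 and +45 mm, y = 0, brown-lined; insert top 13 mm, edge 15 mm high. Both are empty at the start. For the large round cakes.
- box_square: Open gift-box base: dark red edge, cream insert, 184 x 94 mm, long side along its x, fixed to the bench; one of three side by side, in any order. Origin: centre of its underside. Two square pockets 70 x 70 mm with sides along its x and y, floor 5 mm above the bench, centred at x = -45 and +45 mm, y = 0, brown-lined; insert top 13 mm, edge 15 mm high. Both are empty at the start. For the square cakes.
- box_small: Open gift-box base: dark red edge, cream insert, 184 x 94 mm, long side along its x, fixed to the bench; one of three side by side, in any order. Origin: centre of its underside. Two round pockets 58 mm across, floor 5 mm above the bench, centred at x = -45 and +45 mm, y = 0, brown-lined; insert top 13 mm, edge 15 mm high. One holds packed_small at the start, the other is empty. For the small round cakes.
- mould_press: White plastic plunger press for shaping cakes, standing loose on the bench beyond sheet and boxes: 68 mm across, 110 mm high with its round handle. Origin: centre of its underside. A bystander.

How it is judged:
At the end, for the whole second after the job is handed in: Each of the six cakes stands in a pocket of the box of its kind: within 10 mm of the pocket's centre along the box's x and y, underside on the pocket floor (less than 8 mm above the box's underside), upright within 0.1 rad, released and at rest ((x of large_round_1 in the frame of box_large between 0.035 and 0.055 m or x of large_round_1 in the frame of box_large between -0.055 and -0.035 m) and y of large_round_1 in the frame of box_large between -0.01 and 0.01 m and z of each of large_round_1, large_round_2 in the frame of box_large below 0.008 m and angle between each of large_round_1, large_round_2, square_1, square_2, small_round, packed_small's own z axis and vertical below 0.1 rad and linear speed of each of large_round_1, large_round_2, square_1, square_2, small_round, packed_small below 0.02 m/s and angular speed of each of large_round_1, large_round_2, square_1, square_2, small_round, packed_small below 0.2 rad/s and (x of large_round_2 in the frame of box_large between 0.035 and 0.055 m or x of large_round_2 in the frame of box_large between -0.055 and -0.035 m) and y of large_round_2 in the frame of box_large between -0.01 and 0.01 m and (x of square_1 in the frame of box_square between 0.035 and 0.055 m or x of square_1 in the frame of box_square between -0.055 and -0.035 m) and y of square_1 in the frame of box_square between -0.01 and 0.01 m and z of each of square_1, square_2 in the frame of box_square below 0.008 m and (x of square_2 in the frame of box_square between 0.035 and 0.055 m or x of square_2 in the frame of box_square between -0.055 and -0.035 m) and y of square_2 in the frame of box_square between -0.01 and 0.01 m and (x of small_round in the frame of box_small between 0.035 and 0.055 m or x of small_round in the frame of box_small between -0.055 and -0.035 m) and y of small_round in the frame of box_small between -0.01 and 0.01 m and z of each of small_round, packed_small in the frame of box_small below 0.008 m and (x of packed_small in the frame of box_small between 0.035 and 0.055 m or x of packed_small in the frame of box_small between -0.055 and -0.035 m) and y of packed_small in the frame of box_small between -0.01 and 0.01 m); the robot touches nothing.
It fails at once if a cake is dropped or thrown: faster than 0.6 m/s while the fingers do not hold it ((linear speed of large_round_1 above 0.6 m/s and contact force between large_round_1 and the fingers below 0.01 N) or (linear speed of large_round_2 above 0.6 m/s and contact force between large_round_2 and the fingers below 0.01 N) or (linear speed of square_1 above 0.6 m/s and contact force between square_1 and the fingers below 0.01 N) or (linear speed of square_2 above 0.6 m/s and contact force between square_2 and the fingers below 0.01 N) or (linear speed of small_round above 0.6 m/s and contact force between small_round and the fingers below 0.01 N) or (linear speed of packed_small above 0.6 m/s and contact force between packed_small and the fingers below 0.01 N)).
It fails at once if a cake is tipped over (more than 0.8 rad) (angle between any of large_round_1, large_round_2, square_1, square_2, small_round, packed_small's own z axis and vertical above 0.8 rad).
It fails at once if the cake that was already packed is moved by more than 15 mm (distance of packed_small from where it was at the start of the episode above 0.015 m).
It fails at once if the mould press is moved by more than 20 mm or tipped (distance of mould_press from where it was at the start of the episode above 0.02 m or angle between mould_press's own z axis and vertical above 0.3 rad).
It also fails if it takes over 125 s, if anything falls off the work surface, if the arm or the gripper's body presses on something with over 40 N, if the wrist force passes 120 N, or if a joint passes its speed limit or range.

### The arm

A 7-joint arm with a two-finger parallel gripper is mounted at the origin on the work surface. World frame = base frame: x ahead of the robot, y to its left, z up, the work surface at z = 0. Lengths are in m, angles in rad, forces in N, time in s.
With the tool pointing down it reaches from about 0.425 to 0.875 m from the base axis. Payload 4.7 kg.
Tool frame: the origin (TCP) lies between the finger pads; the fingertips stand 8 mm ahead of it and the grasp point (between the pads) lies 11 mm behind it; z points along the fingers, y is the direction in which the jaws open and shut (so a half turn about z gives the same grasp; the last joint's range is limited). The gripper opens to 87 mm and grips with 3 to 60 N. Pads are 19 mm wide; open, the fingers measure 117 mm over their backs; the gripper's body (75 mm by 190 mm) begins 51 mm behind the grasp point.
Start: joints at [-1.093, 0.321, -0.07, 1.45, 0.023, 1.371, -0.057], TCP at [0.291, 0.581, 0.231] pointing down, gripper open.
Joint ranges: [-2.86, 2.86], [-0.3, 2.09], [-1.38, 1.24], [0.06, 2.45], [-1.56, 4.7], [0.09, 2.05], [-2.69, 2.69]. Speed limits (rad/s): [2.57, 2.57, 3.14, 3.14, 3.14, 3.14, 3.14].

### API

Orientations are given as a rotation vector (axis times angle).
In Python, from bench import ctrl, optics, ticket gives the robot as it stands.
- The arm moves only by the tool play_rows, never from a script. Its argument "motion" is a list of rows, each a list of 5 numbers: the closure, from 0 (fully open) to 1 (shut), then the shift along the tool's x, y, z in cm, then the turn about the tool's z in rad. In form: [[jaw, tx, ty, tz, spin], ...]. A call has 1 to 20 rows; each row shifts and turns the commanded pose from where the row before left it, along the tool's axes as they then stand; what a row does not reach is not made up. A row lasts 1/8 s, in which the tool goes at most 62.5 mm and 10.7 degrees, less where a joint would pass 70% of its speed; a pose out of reach is approached as far as the arm can. A call is refused whole if a number of a shift passes 6.25 or a number of a turn 0.188, either way. A call with a gripper value outside its range is refused whole. The fingers move at their own pace and stop on an object; "force" is the grip in N (left out, the last holds). Time passes only in rows, so rows that do not move let the fingers close. It gives the time, the measured TCP pose, the force and the opening at its end, in the units of the state.
- ctrl.get_state(): the state, without advancing time (a new reading comes with each control period).
- optics.get_image(name): name is "scene" or "top"; returns the picture (480x640x3 uint8, red, green, blue); there is no depth.
- optics.calibration(name): a dict with "K" (3x3 intrinsics, pixels), "pose" (4x4, takes a point from camera to world coordinates). Camera axes: x right, y down, z forward; pixel columns grow to the right and rows downward; lengths in m; the calibration is good to about 2 mm. A picture is of the moment at which its call begins. calibration takes no time and is no camera call.
- ticket.close_job(): hands the job in, once; it reports no verdict.
The state is a dict: "time": time; "joint_positions": joint angles; "qd": joint speeds; "joint_torque": joint torques, N m; "position": TCP position; "tool_rot": TCP orientation; "ft_force": force on the tool from outside, world axes, zero at the start; "torque": the same for the moment, N m; "grip_width": opening from 0.0 (shut) to 1.0 (fully open).
Only numpy, scipy, OpenCV 4.12 (cv2) and the standard library are available. Lean on these libraries where they do the work, as an engineer would, in place of code of your own. Each camera call takes 0.05 s, during which the arm holds its last target.

## Working session

There is one attempt and no reset: what is moved stays moved. The work goes in short steps, Python scripts to look and compute and a tool call to move; the robot and the scene stay as the last step left them, time stands still between calls to the robot, and variables do not carry over. Pictures are saved under pics/ and viewed, and the job is handed in when it is done.

Besides the shell and the picture viewer there is one more tool, called after "Emit:" by a JSON object that holds its "method" and its "body". play_rows: Moves the arm, as the interface text tells. Its arguments: {"type":"object","properties":{"motion":{"type":"array"},"force":{"type":"number"}},"required":["motion"]}

```bash
ls; mkdir -p pics
python3 - <<'E'
from bench import ctrl, optics
import cv2
for n in ("top","scene"):
    im=optics.get_image(n); cv2.imwrite(f"pics/{n}0.png",im[:,:,::-1])
    c=optics.calibration(n); print(n,c["K"],c["pose"])
print(ctrl.get_state())
E
```

```text
pics
top [[542.17424262   0.         317.39355283]
 [  0.         542.17424262 238.20612937]
 [  0.           0.           1.        ]] [[ 0.01685768 -0.99700718  0.07544872  0.5156006 ]
 [-0.99980694 -0.01757059 -0.00879509  0.00928609]
 [ 0.01009445 -0.07528589 -0.99711089  1.12331982]
 [ 0.          0.          0.          1.        ]]
scene [[540.01425137   0.         313.48697503]
 [  0.         540.01425137 227.05715662]
 [  0.           0.           1.        ]] [[ 0.88026701  0.28047731 -0.38270415  0.97629928]
 [ 0.47424236 -0.54554294  0.69099716 -0.70153029]
 [-0.01497252 -0.78975653 -0.61323768  0.65855186]
 [ 0.          0.          0.          1.        ]]
{'time': 0.1, 'joint_positions': array([-1.09288113,  0.32176127, -0.07010514,  1.45155846,  0.02257934,
        1.37077936, -0.05694019]), 'qd': array([-0.00031932, -0.00157588, -0.00078976, -0.00145268,  0.00046124,
       -0.00097552,  0.0007966 ]), 'joint_torque': array([ 3.16111773e-04, -4.92575490e+01, -4.05673133e-01, -3.13402247e+01,
       -6.41809311e-02,  3.93884350e-02,  6.14001897e-05]), 'position': array([0.2905967 , 0.58088854, 0.22956022]), 'tool_rot': array([-7.21965322e-01, -3.05716928e+00,  2.65009282e-03]), 'ft_force': array([ 0.24516387, -0.05548796, -0.70950263]), 'torque': array([0.01651724, 0.02846026, 0.02507469]), 'grip_width': 1.0032744897337649}
```

View pics/top0.png

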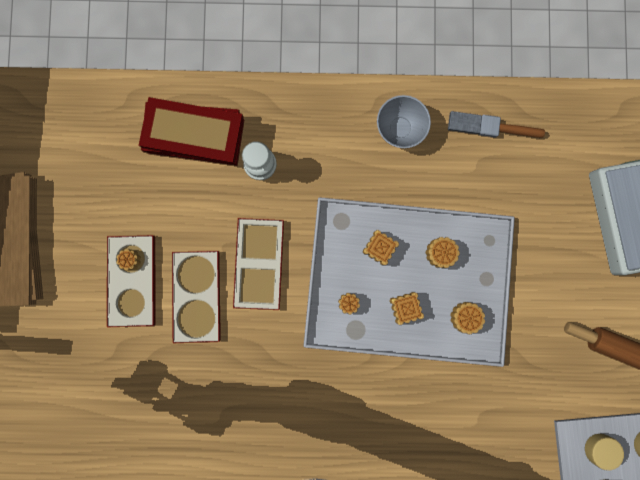

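View pics/scene0.png

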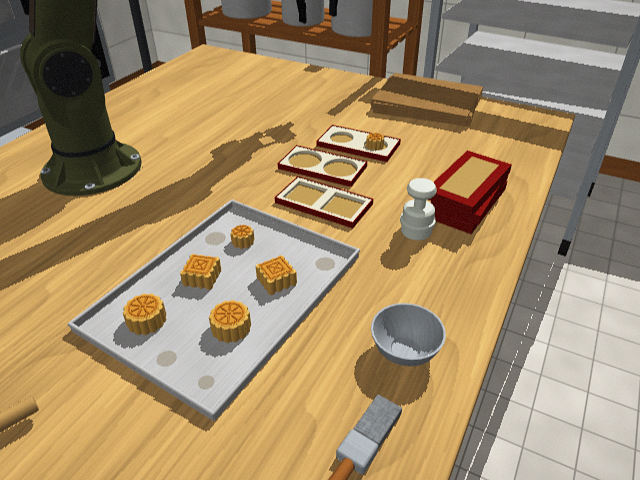

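Run:
```python
import cv2
im=cv2.imread("pics/top0.png")
def crop(n,x0,y0,w,h,s):
    c=cv2.resize(im[y0:y0+h,x0:x0+w],None,fx=s,fy=s,interpolation=cv2.INTER_CUBIC)
    for k in range(0,w,10): cv2.putText(c,str(x0+k),(k*s,8),0,.3,(255,0,0),1); cv2.line(c,(k*s,10),(k*s,16),(255,0,0),1)
    for k in range(0,h,10): cv2.putText(c,str(y0+k),(0,k*s+4),0,.3,(255,0,0),1); cv2.line(c,(20,k*s),(26,k*s),(255,0,0),1)
    cv2.imwrite(f"pics/{n}.png",c)
crop("boxes",98,210,196,140,4)
crop("cakes",330,220,160,120,5)
```

```text
(no output)
```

View pics/boxes.png

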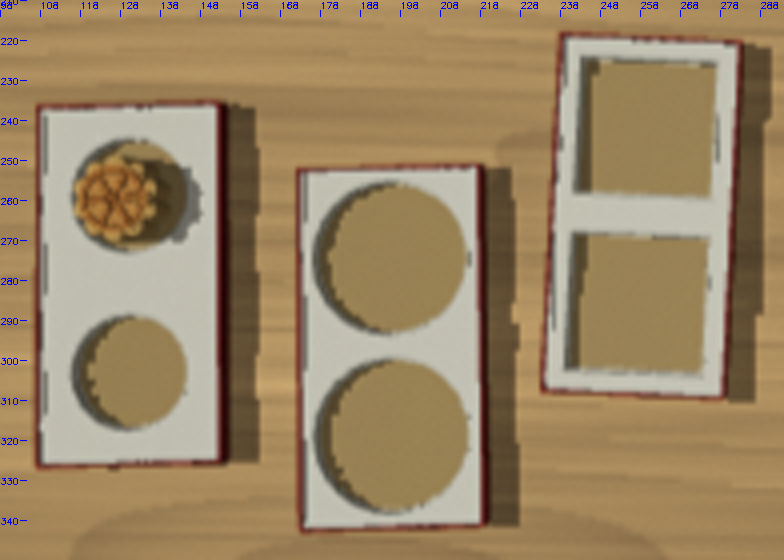

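View pics/cakes.png

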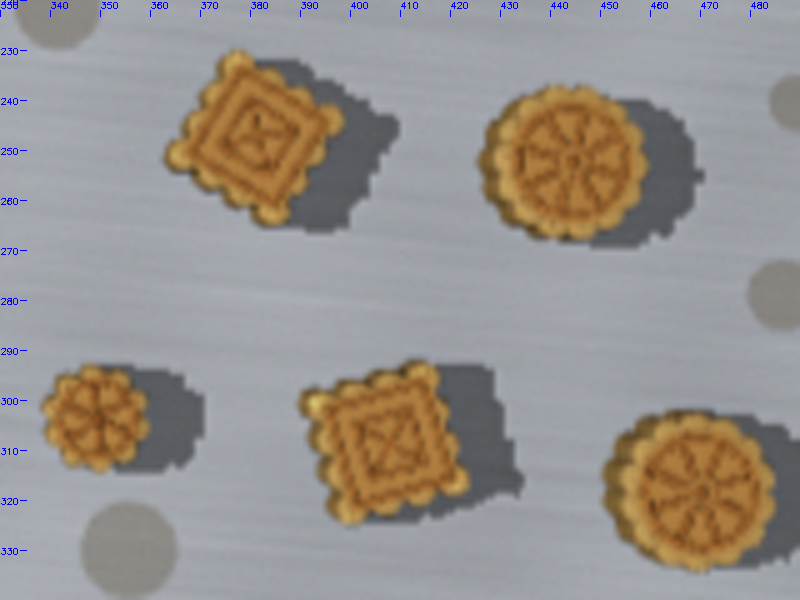

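```bash
cat > h.py <<'E'
import numpy as np, cv2
from scipy.spatial.transform import Rotation as R
from bench import ctrl, optics
def px2w(n,u,v,z):
    c=optics.calibration(n);K=np.array(c["K"]);T=np.array(c["pose"])
    d=T[:3,:3]@np.linalg.solve(K,[u,v,1.]);o=T[:3,3]
    return o+d*(z-o[2])/d[2]
def w2px(n,p):
    c=optics.calibration(n);K=np.array(c["K"]);T=np.array(c["pose"])
    q=K@(T[:3,:3].T@(np.array(p)-T[:3,3]));return q[:2]/q[2]
def yaw(s): # jaw (tool y) direction, deg world
    y=R.from_rotvec(s["tool_rot"]).as_matrix()[:,1];return np.degrees(np.arctan2(y[1],y[0]))
def go(x,y,z,jaw):
    """what is left from here: spin (rad) then shift in tool axes after the spin (cm)"""
    s=ctrl.get_state();y0=yaw(s)
    d=(jaw-y0+90)%180-90
    M=R.from_rotvec(s["tool_rot"]).as_matrix();p=np.array(s["position"])
    spin=-np.radians(d)
    M2=M@R.from_rotvec([0,0,spin]).as_matrix()
    print("t",round(s["time"],2),"pos",p.round(4),"jaw",round(y0,1),"tilt",np.degrees(np.arccos(-M[2,2])).round(2),"q7",s["joint_positions"][6].round(2),"grip",round(s["grip_width"],3),"F",s["ft_force"].round(1))
    print("  spin",round(spin,3),"shift after spin cm",(M2.T@(np.array([x,y,z])-p)*100).round(2), "before spin",(M.T@(np.array([x,y,z])-p)*100).round(2))
E
python3 - <<'E'
from h import *
pts=dict(LA=(444.8,252,.036),LB=(470.4,318,.036),SA=(382,247.4,.034),SB=(408,308.6,.034),sm=(349.6,303.4,.030),
 PS=(130.25,303,.013),PSo=(130.5,258.7,.013),PL1=(195.5,274.4,.013),PL2=(195.9,319,.013),PQ1=(259.6,242,.013),PQ2=(257.5,285.9,.013))
W={k:px2w("top",*v) for k,v in pts.items()}
for k,w in W.items(): print(k,w.round(4),"r",np.hypot(*w[:2]).round(3),"scene px",w2px("scene",w).round(1))
for a,b in(("PS","PSo"),("PL1","PL2"),("PQ1","PQ2")):
    d=W[a]-W[b];print(a,b,np.linalg.norm(d),np.degrees(np.arctan2(d[1],d[0])))
def ang(c,z):
    P=[px2w("top",330+x/5,220+y/5,z) for x,y in c]
    for i in range(4):
        d=P[(i+1)%4]-P[i];print(round(np.linalg.norm(d),4),round(np.degrees(np.arctan2(d[1],d[0]))%90,1))
ang([(237,62),(330,120),(270,215),(178,155)],.034);ang([(315,402),(420,372),(457,482),(348,512)],.034)
im=cv2.imread("pics/scene0.png")
for k,w in W.items(): cv2.circle(im,tuple(w2px("scene",w).round().astype(int).tolist()),2,(255,0,0),-1)
c=cv2.resize(im[120:360,60:410],None,fx=2.2,fy=2.2,interpolation=cv2.INTER_CUBIC);cv2.imwrite("pics/chk.png",c)
print(w2px("top",(0.6,0,0)),w2px("scene",W["LA"]))
E
```

```text
LA [ 0.5746 -0.2571  0.036 ] r 0.629 scene px [227.9 314.6]
LB [ 0.4436 -0.3082  0.036 ] r 0.54 scene px [141.5 307.5]
SA [ 0.5817 -0.1308  0.034 ] r 0.596 scene px [274.3 268.5]
SB [ 0.4601 -0.1838  0.034 ] r 0.495 scene px [198.7 265.1]
sm [ 0.4684 -0.0671  0.03  ] r 0.473 scene px [240.9 231.2]
PS [0.4611 0.3768 0.013 ] r 0.596 scene px [340.8 137.1]
PSo [0.551  0.3802 0.013 ] r 0.669 scene px [374.8 144.5]
PL1 [0.5212 0.2467 0.013 ] r 0.577 scene px [339.4 167.5]
PL2 [0.4311 0.2429 0.013 ] r 0.495 scene px [303.9 159.1]
PQ1 [0.5897 0.1179 0.013 ] r 0.601 scene px [341.7 204.9]
PQ2 [0.5    0.1199 0.013 ] r 0.514 scene px [304.  193.2]
PS PSo 0.08987711996137057 -177.87448930852227
PL1 PL2 0.09021179029212589 2.44719052616378
PQ1 PQ2 0.08974932778815707 -1.3050773945948062
0.0441 58.9
0.0455 58.3
0.0441 57.8
0.0447 58.3
0.0439 16.7
0.046 19.0
0.0453 16.1
0.0455 17.2
[317.08927833 238.48839218] [227.89345248 314.5629386 ]
```

View pics/chk.png

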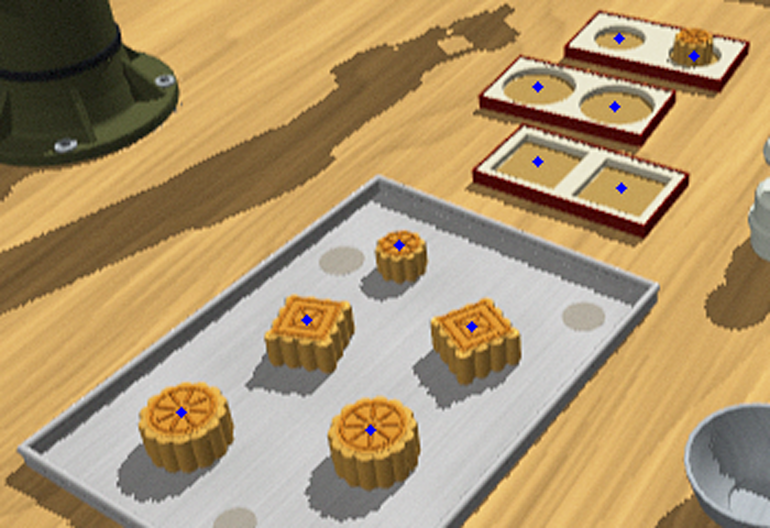

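Run:
```python
from h import *
go(.4684,-.0671,.12,92)
```

```text
t 0.1 pos [0.2906 0.5809 0.2296] jaw 63.4 tilt 0.1 q7 -0.06 grip 1.003 F [ 0.2 -0.1 -0.7]
  spin -0.499 shift after spin cm [-15.52 -65.36  11.04] before spin [-44.89 -49.98  11.04]
```

Emit:
{"method": "play_rows", "body": {"motion": [[0,0,0,0,-0.166],[0,0,0,0,-0.166],[0,0,0,0,-0.166],[0,-5,0,0,0],[0,-5,-3,0,0],[0,-5,-5,0,0],[0,-2.5,-5,0,0],[0,0,-5,0,0],[0,0,-5,0,0],[0,0,-5,0,0],[0,0,-5,0,0],[0,0,-5,1,0],[0,0,-5,2,0],[0,0,-5,2,0],[0,0,-5,2,0],[0,0,-5,2,0],[0,0,-4,1,0],[0,0,-2,0,0],[0,0,0,0,0],[0,0,0,0,0]]}}

```text
time: 2.6
position: [0.4816, -0.0454, 0.1305]
tool_rot: [0.056, -3.141, -0.001]
ft_force: [1.7, -0.4, -0.3]
grip_width: 0.998
```

Run:
```python
from h import *
go(.4684,-.0671,.022,92)
```

```text
t 2.6 pos [ 0.4816 -0.0454  0.1305] jaw 92.0 tilt 0.04 q7 1.66 grip 0.998 F [ 1.7 -0.4 -0.3]
  spin 0.001 shift after spin cm [ 1.39 -2.13 10.85] before spin [ 1.39 -2.13 10.85]
```

Emit:
{"method": "play_rows", "body": {"motion": [[0,1.4,-2.1,0,0],[0,0,0,3,0],[0,0,0,3,0],[0,0,0,0,0]]}}

```text
time: 3.1
position: [0.4665, -0.0666, 0.0688]
tool_rot: [0.057, -3.136, -0.0]
ft_force: [-0.4, 0.3, -0.0]
grip_width: 1.002
```

Run:
```python
from h import *
go(.4684,-.0671,.022,92)
for n in("top","scene"): cv2.imwrite(f"pics/{n}1.png",optics.get_image(n)[:,:,::-1])
```

```text
t 3.1 pos [ 0.4665 -0.0666  0.0688] jaw 92.1 tilt 0.27 q7 1.73 grip 1.002 F [-0.4  0.3 -0. ]
  spin 0.002 shift after spin cm [-0.21 -0.06  4.68] before spin [-0.21 -0.06  4.68]
```

View pics/scene1.png

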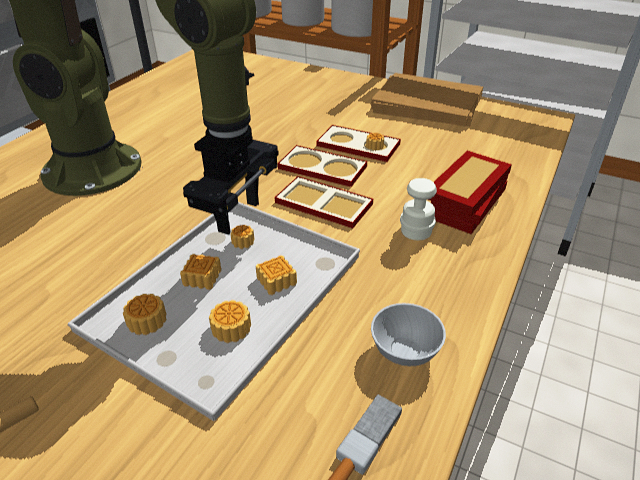

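Emit:
{"method": "play_rows", "body": {"motion": [[0,-0.2,0,2.5,0],[0,0,0,2.2,0],[0,0,0,0,0],[0,0,0,0,0],[1,0,0,0,0],[1,0,0,0,0],[1,0,0,0,0],[1,0,0,0,0],[1,0,0,0,0],[1,0,0,0,0]], "force": 15}}

```text
time: 4.45
position: [0.4703, -0.068, 0.0236]
tool_rot: [-0.054, 3.141, 0.0]
ft_force: [-0.7, 0.6, 0.2]
grip_width: 0.489
```

Run:
```python
from h import *
go(.4684,-.0671,.022,92)
go(.4611,.3768,.09,92)
```

```text
t 4.45 pos [ 0.4703 -0.068   0.0236] jaw 92.0 tilt 0.01 q7 1.76 grip 0.489 F [-0.7  0.6  0.2]
  spin -0.001 shift after spin cm [0.19 0.09 0.16] before spin [0.19 0.09 0.16]
t 4.45 pos [ 0.4703 -0.068   0.0236] jaw 92.0 tilt 0.01 q7 1.76 grip 0.489 F [-0.7  0.6  0.2]
  spin -0.001 shift after spin cm [-0.63 44.48 -6.63] before spin [-0.6  44.48 -6.63]
```

Emit:
{"method": "play_rows", "body": {"motion": [[1,0,0,-2,0],[1,0,0,-3,0],[1,0,0,-2,0],[1,0,2,0,0],[1,0,4,0,0],[1,0,5,0,0],[1,0,5,0,0],[1,0,5,0,0],[1,0,5,0,0],[1,0,5,0,0],[1,0,5,0,0],[1,0,4,0,0],[1,0,3,0,0],[1,0,1.5,0,0],[1,0,0,0,0],[1,0,0,0,0],[1,0,0,0,0]]}}

```text
time: 6.58
position: [0.4557, 0.3751, 0.0936]
tool_rot: [-0.05, 3.141, -0.001]
ft_force: [-0.3, -1.0, -0.5]
grip_width: 0.486
```

Run:
```python
from h import *
go(.463,.3768,.0266,92)
```

```text
t 6.58 pos [0.4557 0.3751 0.0936] jaw 91.8 tilt 0.04 q7 0.87 grip 0.486 F [-0.3 -1.  -0.5]
  spin -0.003 shift after spin cm [-0.73  0.15  6.7 ] before spin [-0.73  0.15  6.7 ]
```

Emit:
{"method": "play_rows", "body": {"motion": [[1,-0.7,0.15,0,0],[1,0,0,2,0],[1,0,0,2,0],[1,0,0,0,0],[1,0,0,0,0]]}}

```text
time: 7.2
position: [0.4623, 0.3785, 0.0538]
tool_rot: [-0.054, 3.141, 0.0]
ft_force: [-0.2, -0.3, -1.1]
grip_width: 0.487
```

Run:
```python
from h import *
go(.463,.3768,.0266,92)
for n in("top","scene"): cv2.imwrite(f"pics/{n}2.png",cv2.resize((optics.get_image(n)[:,:,::-1])[(210 if n=='top' else 80):(350 if n=='top' else 220),(80 if n=='top' else 260):(240 if n=='top' else 420)],None,fx=4,fy=4,interpolation=cv2.INTER_CUBIC))
```

```text
t 7.2 pos [0.4623 0.3785 0.0538] jaw 92.0 tilt 0.01 q7 0.88 grip 0.487 F [-0.2 -0.3 -1.1]
  spin -0.001 shift after spin cm [-0.06 -0.17  2.72] before spin [-0.06 -0.17  2.72]
```

View pics/scene2.png

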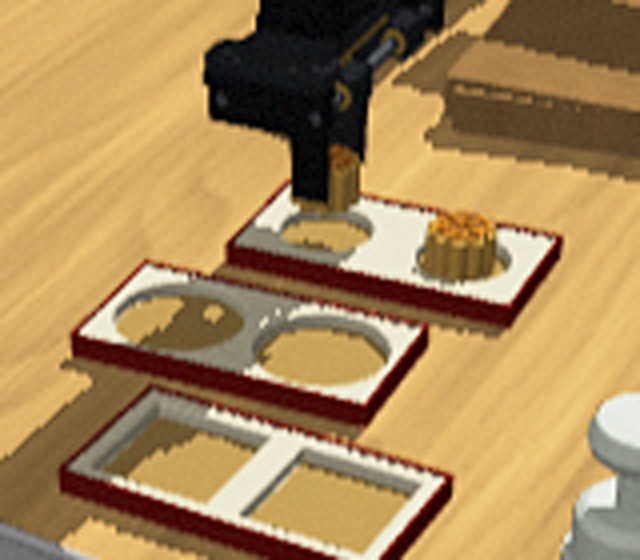

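View pics/top2.png

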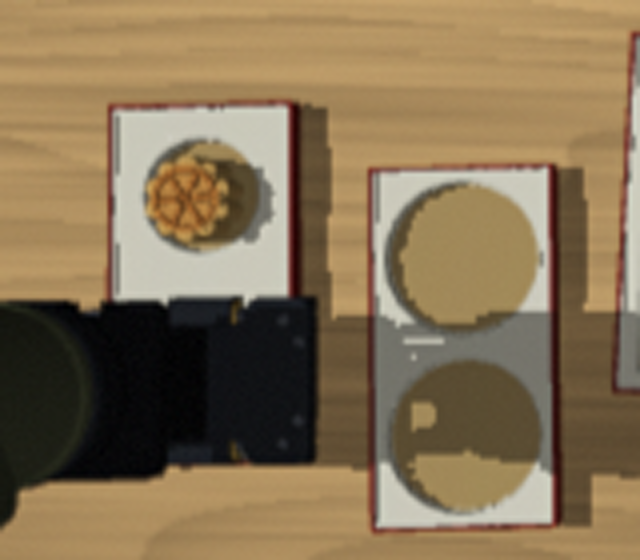

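Emit:
{"method": "play_rows", "body": {"motion": [[1,0,-0.15,1.2,0],[1,0,0,0.8,0],[1,0,0,0.4,0],[1,0,0,0.3,0],[1,0,0,0,0],[1,0,0,0,0]]}}

```text
time: 8.05
position: [0.4622, 0.377, 0.0267]
tool_rot: [-0.054, 3.141, 0.0]
ft_force: [0.8, 0.5, -0.4]
grip_width: 0.488
```

Run:
```python
from h import *
go(.463,.3768,.0266,92)
```

```text
t 8.05 pos [0.4622 0.377  0.0267] jaw 92.0 tilt 0.03 q7 0.88 grip 0.488 F [ 0.8  0.5 -0.4]
  spin -0.001 shift after spin cm [-0.08 -0.03  0.01] before spin [-0.08 -0.02  0.01]
```

Emit:
{"method": "play_rows", "body": {"motion": [[1,0,0,0.1,0],[1,0,0,0,0],[0.2,0,0,0,0],[0.2,0,0,0,0],[0.2,0,0,0,0],[0.2,0,0,0,0],[0.2,0,0,-2,0],[0.2,0,0,-4,0],[0,0,0,-3,0],[0,0,-3,0,0],[0,0,-5,0,0],[0,0,-5,0,0],[0,0,-5,0,0],[0,0,-5,0,0],[0,0,-5,0,0],[0,0,-5,0,0],[0,0,0,0,0],[0,0,0,0,0]]}}

```text
time: 10.3
position: [0.4739, 0.0478, 0.1167]
tool_rot: [-0.054, 3.139, 0.002]
ft_force: [-0.2, 0.3, -0.5]
grip_width: 1.001
```

Run:
```python
from h import *
# SB next
go(.4601,-.1838,.11,107.2)
for n in("top","scene"): cv2.imwrite(f"pics/{n}3.png",cv2.resize((optics.get_image(n)[:,:,::-1])[(210 if n=='top' else 80):(350 if n=='top' else 220),(80 if n=='top' else 260):(240 if n=='top' else 420)],None,fx=4,fy=4,interpolation=cv2.INTER_CUBIC))
```

```text
t 10.3 pos [0.4739 0.0478 0.1167] jaw 92.0 tilt 0.12 q7 1.46 grip 1.001 F [-0.2  0.3 -0.5]
  spin -0.266 shift after spin cm [  8.16 -21.72   0.64] before spin [  2.17 -23.1    0.64]
```

View pics/top3.png

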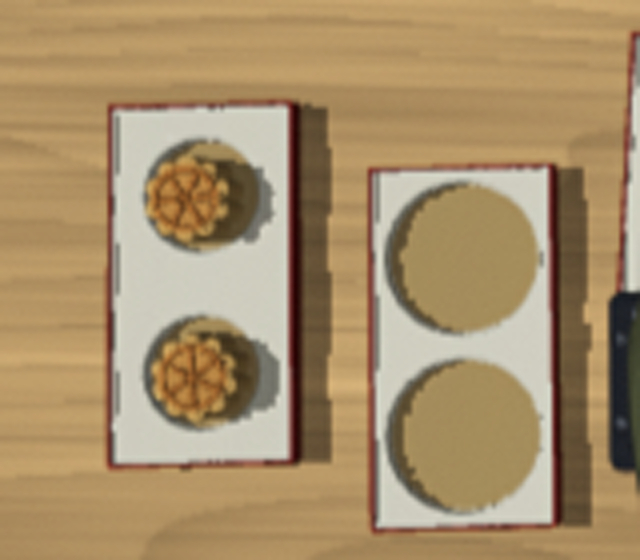

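View pics/scene3.png

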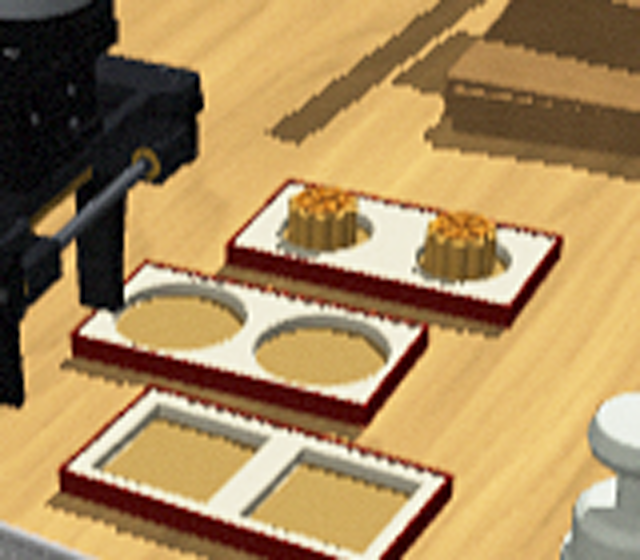

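Emit:
{"method": "play_rows", "body": {"motion": [[0,0.5,-3.1,0,0],[0,0.5,-5,0,0],[0,0.5,-5,0,0],[0,0.7,-5,0,0],[0,0,-3,0,0],[0,0,-2,0,0],[0,0,0,0,-0.133],[0,0,0,0,-0.133],[0,0,0,1,0],[0,0,0,2,0],[0,0,0,1,0],[0,0,0,0,0]]}}

```text
time: 11.9
position: [0.4587, -0.1839, 0.0746]
tool_rot: [0.469, -3.104, -0.001]
ft_force: [0.4, 0.4, -0.3]
grip_width: 1.004
```

Run:
```python
from h import *
go(.4601,-.1838,.023,107.2)
```

```text
t 11.9 pos [ 0.4587 -0.1839  0.0746] jaw 107.2 tilt 0.12 q7 2.26 grip 1.004 F [ 0.4  0.4 -0.3]
  spin -0.0 shift after spin cm [-0.15 -0.03  5.16] before spin [-0.15 -0.03  5.16]
```

Emit:
{"method": "play_rows", "body": {"motion": [[0,-0.15,0,2.5,0],[0,0,0,2.2,0],[0,0,0,0.5,0],[0,0,0,0,0],[1,0,0,0,0],[1,0,0,0,0],[1,0,0,0,0],[1,0,0,0,0],[1,0,0,0,0]], "force": 20}}

```text
time: 13.02
position: [0.4607, -0.1838, 0.0237]
tool_rot: [-0.47, 3.106, 0.001]
ft_force: [-1.1, 1.8, 2.7]
grip_width: 0.631
```

Run:
```python
from h import *
go(.4601,-.1838,.023,107.2)
go(.500,.1214,.09,88.7)
```

```text
t 13.03 pos [ 0.4607 -0.1838  0.0237] jaw 107.2 tilt 0.03 q7 2.3 grip 0.631 F [-1.1  1.8  2.7]
  spin 0.0 shift after spin cm [0.06 0.02 0.07] before spin [0.06 0.02 0.07]
t 13.03 pos [ 0.4607 -0.1838  0.0237] jaw 107.2 tilt 0.03 q7 2.3 grip 0.631 F [-1.1  1.8  2.7]
  spin 0.323 shift after spin cm [-3.23 30.61 -6.61] before spin [-12.78  28.    -6.61]
```

Emit:
{"method": "play_rows", "body": {"motion": [[1,0,0,-2,0],[1,0,0,-3,0],[1,0,0,-1.6,0],[1,0,0,0,0.162],[1,0,0,0,0.162],[1,0,2,0,0],[1,-0.5,4,0,0],[1,-0.5,5,0,0],[1,-0.5,5,0,0],[1,-0.5,5,0,0],[1,-0.5,4,0,0],[1,-0.5,3,0,0],[1,-0.2,2,0,0],[1,0,0.6,0,0],[1,0,0,0,0],[1,0,0,0,0]]}}

```text
time: 15.02
position: [0.5, 0.1195, 0.0895]
tool_rot: [-0.041, -3.141, 0.001]
ft_force: [0.2, 0.2, -1.6]
grip_width: 0.631
```

Run:
```python
from h import *
go(.500,.1214,.0267,88.7)
```

```text
t 15.03 pos [0.5    0.1195 0.0895] jaw 88.5 tilt 0.04 q7 1.29 grip 0.631 F [ 0.2  0.2 -1.6]
  spin -0.003 shift after spin cm [-0.    0.2   6.28] before spin [-0.    0.2   6.28]
```

Emit:
{"method": "play_rows", "body": {"motion": [[1,0,0.2,1.5,0],[1,0,0,1.5,0],[1,0,0,1,0],[1,0,0,0,0],[1,0,0,0,0]]}}

```text
time: 15.65
position: [0.5003, 0.1231, 0.0497]
tool_rot: [0.037, 3.141, 0.0]
ft_force: [0.2, -0.5, -1.1]
grip_width: 0.632
```

Run:
```python
from h import *
go(.500,.1214,.0267,88.7)
cv2.imwrite("pics/s4.png",cv2.resize(optics.get_image("scene")[120:260,240:400,::-1],None,fx=4,fy=4,interpolation=cv2.INTER_CUBIC))
```

```text
t 15.65 pos [0.5003 0.1231 0.0497] jaw 88.6 tilt 0.02 q7 1.3 grip 0.632 F [ 0.2 -0.5 -1.1]
  spin -0.001 shift after spin cm [ 0.03 -0.17  2.3 ] before spin [ 0.03 -0.17  2.3 ]
```

View pics/s4.png

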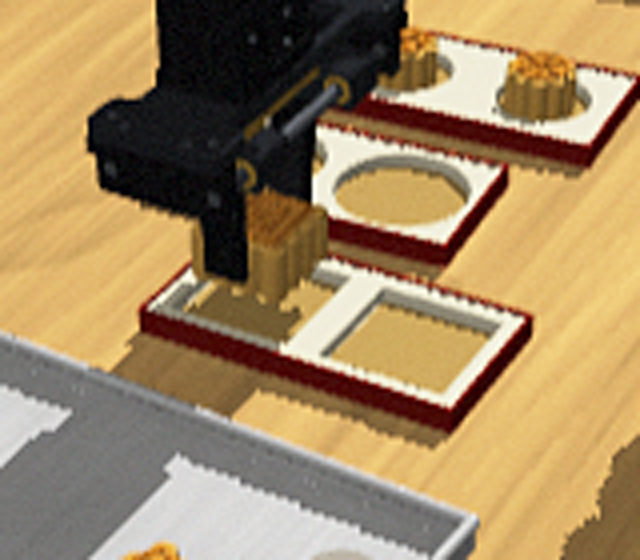

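Emit:
{"method": "play_rows", "body": {"motion": [[1,0,-0.1,1,0],[1,0,0,0.7,0],[1,0,0,0.4,0],[1,0,0,0.2,0],[1,0,0,0.1,0],[1,0,0,0,0]]}}

```text
time: 16.45
position: [0.4998, 0.122, 0.0267]
tool_rot: [-0.037, -3.14, -0.0]
ft_force: [-5.0, -2.0, 7.8]
grip_width: 0.632
```

Run:
```python
from h import *
go(.500,.1214,.0267,88.7)
```

```text
t 16.45 pos [0.4998 0.122  0.0267] jaw 88.6 tilt 0.06 q7 1.31 grip 0.632 F [-5.  -2.   7.8]
  spin -0.001 shift after spin cm [-0.02 -0.06 -0.  ] before spin [-0.02 -0.06 -0.  ]
```

Emit:
{"method": "play_rows", "body": {"motion": [[0.2,0,0,0,0],[0.2,0,0,0,0],[0.2,0,0,0,0],[0.2,0,0,0,0],[0.2,0,0,-2,0],[0.2,0,0,-4,0],[0,0,0,-2.5,0],[0,-1.5,-4,0,0],[0,-1.5,-5,0,0],[0,-1.5,-5,0,0],[0,-1.5,-5,0,0],[0,-1.5,-4,0,0],[0,-0.7,-2,0,0],[0,0,0,0,0.175],[0,0,0,0,0.175],[0,0,0,0,0.178],[0,0,0,0,0],[0,0,0,0,0]]}}

```text
time: 18.7
position: [0.5761, -0.1297, 0.1105]
tool_rot: [-0.851, -3.024, -0.0]
ft_force: [0.1, -0.8, -1.0]
grip_width: 0.995
```

Run:
```python
from h import *
go(.5817,-.1308,.11,58.3)
cv2.imwrite("pics/t5.png",cv2.resize(optics.get_image("top")[200:340,160:320,::-1],None,fx=4,fy=4,interpolation=cv2.INTER_CUBIC))
```

```text
t 18.7 pos [ 0.5761 -0.1297  0.1105] jaw 58.6 tilt 0.0 q7 1.32 grip 0.995 F [ 0.1 -0.8 -1. ]
  spin 0.005 shift after spin cm [-0.54  0.2   0.05] before spin [-0.54  0.2   0.05]
```

View pics/t5.png

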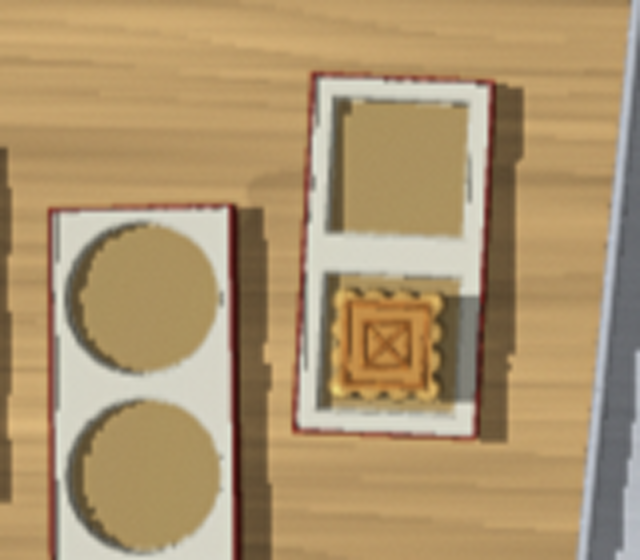

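Square cake sits in the lower pocket: centre at crop (388,344) against the pocket rim centre (392,343), well inside and square to it. Next, the second square.

Emit:
{"method": "play_rows", "body": {"motion": [[0,-0.5,0.2,3,0],[0,0,0,3,0],[0,0,0,0,0],[0,0,0,0,0]]}}

```text
time: 19.25
position: [0.582, -0.131, 0.0516]
tool_rot: [0.855, 3.022, 0.0]
ft_force: [-0.8, 0.0, -0.0]
grip_width: 0.999
```

Run:
```python
from h import *
go(.5817,-.1308,.023,58.3)
```

```text
t 19.25 pos [ 0.582  -0.131   0.0516] jaw 58.4 tilt 0.08 q7 1.35 grip 0.999 F [-0.8  0.  -0. ]
  spin 0.002 shift after spin cm [0.04 0.   2.86] before spin [0.04 0.   2.86]
```

Emit:
{"method": "play_rows", "body": {"motion": [[0,0,0,2,0],[0,0,0,0.8,0],[0,0,0,0,0],[1,0,0,0,0],[1,0,0,0,0],[1,0,0,0,0],[1,0,0,0,0],[1,0,0,0,0]]}}

```text
time: 20.25
position: [0.5818, -0.1305, 0.0229]
tool_rot: [0.855, 3.022, 0.001]
ft_force: [0.4, 1.0, 1.4]
grip_width: 0.634
```

Run:
```python
from h import *
go(.5817,-.1308,.023,58.3)
go(.5897,.1194,.09,88.7)
```

```text
t 20.25 pos [ 0.5818 -0.1305  0.0229] jaw 58.4 tilt 0.05 q7 1.37 grip 0.634 F [0.4 1.  1.4]
  spin 0.002 shift after spin cm [-0.01 -0.03 -0.01] before spin [-0.01 -0.03 -0.01]
t 20.25 pos [ 0.5818 -0.1305  0.0229] jaw 58.4 tilt 0.05 q7 1.37 grip 0.634 F [0.4 1.  1.4]
  spin -0.529 shift after spin cm [-0.23 25.01 -6.71] before spin [12.42 21.71 -6.71]
```

Emit:
{"method": "play_rows", "body": {"motion": [[1,0,0,-2,0],[1,0,0,-3,0],[1,0,0,-1.7,0],[1,0,0,0,-0.176],[1,0,0,0,-0.176],[1,0,0,0,-0.176],[1,0,2,0,0],[1,0,4,0,0],[1,0,5,0,0],[1,0,5,0,0],[1,-0.2,4,0,0],[1,0,3,0,0],[1,0,2,0,0],[1,0,0,0,0],[1,0,0,0,0],[1,0,0,0,0]]}}

```text
time: 22.25
position: [0.5895, 0.117, 0.0896]
tool_rot: [0.042, 3.141, -0.001]
ft_force: [-0.1, 0.1, -2.0]
grip_width: 0.63
```

Run:
```python
from h import *
go(.5897,.1194,.026,88.7)
```

```text
t 22.25 pos [0.5895 0.117  0.0896] jaw 88.5 tilt 0.05 q7 1.38 grip 0.63 F [-0.1  0.1 -2. ]
  spin -0.004 shift after spin cm [-0.02  0.25  6.36] before spin [-0.01  0.25  6.36]
```

Emit:
{"method": "play_rows", "body": {"motion": [[1,0,0.2,1.5,0],[1,0,0,1.5,0],[1,0,0,1.4,0],[1,0,0,0.9,0],[1,0,0,0.5,0],[1,0,0,0.3,0],[1,0,0,0.2,0],[1,0,0,0.1,0],[1,0,0,0,0]]}}

```text
time: 23.38
position: [0.5896, 0.1212, 0.0259]
tool_rot: [0.037, 3.141, 0.0]
ft_force: [-0.1, 0.1, -1.1]
grip_width: 0.63
```

Run:
```python
from h import *
go(.5897,.1194,.026,88.7)
cv2.imwrite("pics/s6.png",cv2.resize(optics.get_image("scene")[120:260,260:420,::-1],None,fx=4,fy=4,interpolation=cv2.INTER_CUBIC))
```

```text
t 23.38 pos [0.5896 0.1212 0.0259] jaw 88.6 tilt 0.04 q7 1.4 grip 0.63 F [-0.1  0.1 -1.1]
  spin -0.001 shift after spin cm [-0.02 -0.18 -0.01] before spin [-0.02 -0.18 -0.01]
```

View pics/s6.png

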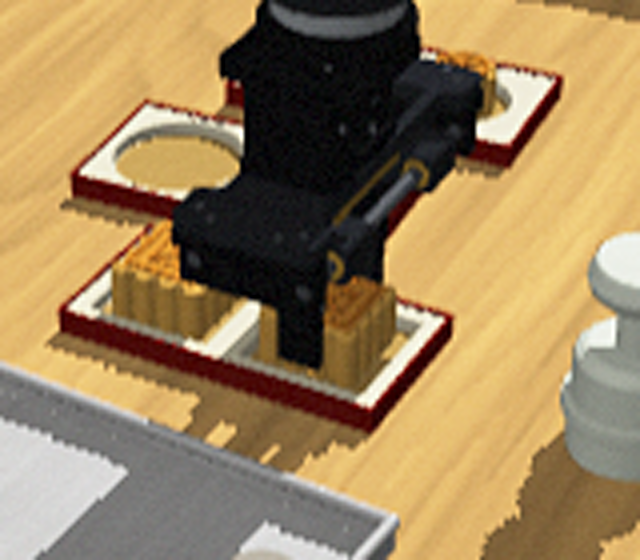

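Emit:
{"method": "play_rows", "body": {"motion": [[1,0,-0.1,0.1,0],[1,0,0,0,0],[0.2,0,0,0,0],[0.2,0,0,0,0],[0.2,0,0,0,0],[0.2,0,0,0,0],[0.2,0,0,-2,0],[0.2,0,0,-4,0],[0,0,0,-3,-0.066],[0,0,-4,0,0],[0,0,-5,0,0],[0,0,-5,0,0],[0,0,-5,0,0],[0,0,-5,0,0],[0,0,-5,0,0],[0,0,-4,0,0],[0,0,-3,0,0],[0,0,-1,0,0],[0,0,0,0,0],[0,0,0,0,0]]}}

```text
time: 25.92
position: [0.6055, -0.2472, 0.1147]
tool_rot: [-0.07, 3.14, 0.002]
ft_force: [0.1, 1.2, -0.3]
grip_width: 1.002
```

Run:
```python
from h import *
go(.5746,-.2571,.11,92.4)
cv2.imwrite("pics/t7.png",cv2.resize(optics.get_image("top")[200:340,160:320,::-1],None,fx=4,fy=4,interpolation=cv2.INTER_CUBIC))
```

```text
t 25.93 pos [ 0.6055 -0.2472  0.1147] jaw 92.6 tilt 0.09 q7 2.1 grip 1.002 F [ 0.1  1.2 -0.3]
  spin 0.003 shift after spin cm [ 3.13 -0.86  0.47] before spin [ 3.13 -0.85  0.47]
```

View pics/t7.png

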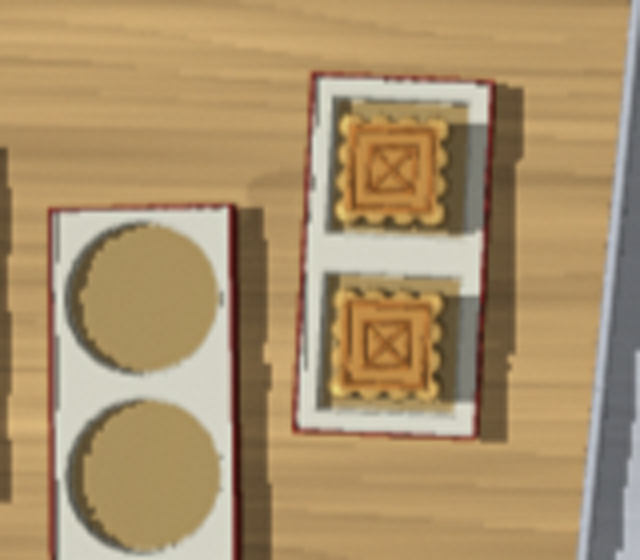

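Both squares are well within their pockets (cake centres at crop (395,168) and (388,344)). Next, large A.

Emit:
{"method": "play_rows", "body": {"motion": [[0,1.6,-0.8,0.5,0],[0,1.5,0,2,0],[0,0,0,2.5,0],[0,0,0,0,0],[0,0,0,0,0]]}}

```text
time: 26.6
position: [0.5744, -0.2591, 0.0653]
tool_rot: [-0.066, 3.14, -0.001]
ft_force: [0.3, -0.9, -0.4]
grip_width: 0.999
```

Run:
```python
from h import *
go(.5746,-.2571,.023,92.4)
```

```text
t 26.6 pos [ 0.5744 -0.2591  0.0653] jaw 92.4 tilt 0.05 q7 2.14 grip 0.999 F [ 0.3 -0.9 -0.4]
  spin 0.0 shift after spin cm [-0.02  0.2   4.23] before spin [-0.02  0.2   4.23]
```

Emit:
{"method": "play_rows", "body": {"motion": [[0,0,0.2,2,0],[0,0,0,1.7,0],[0,0,0,0.5,0],[0,0,0,0,0],[1,0,0,0,0],[1,0,0,0,0],[1,0,0,0,0],[1,0,0,0,0],[1,0,0,0,0]]}}

```text
time: 27.72
position: [0.5745, -0.2565, 0.023]
tool_rot: [-0.067, 3.14, 0.001]
ft_force: [-0.0, 1.9, 3.1]
grip_width: 0.72
```

Run:
```python
from h import *
go(.5746,-.2571,.023,92.4)
go(.4311,.2444,.09,92.4)
```

```text
t 27.73 pos [ 0.5745 -0.2565  0.023 ] jaw 92.4 tilt 0.04 q7 2.16 grip 0.72 F [-0.   1.9  3.1]
  spin 0.001 shift after spin cm [-0.   -0.06 -0.  ] before spin [-0.   -0.06 -0.  ]
t 27.73 pos [ 0.5745 -0.2565  0.023 ] jaw 92.4 tilt 0.04 q7 2.16 grip 0.72 F [-0.   1.9  3.1]
  spin 0.001 shift after spin cm [12.23 50.65 -6.69] before spin [12.2  50.65 -6.69]
```

Emit:
{"method": "play_rows", "body": {"motion": [[1,0,0,-2,0],[1,0,0,-3,0],[1,0,0,-1.7,0],[1,0.5,2,0,0],[1,1,4,0,0],[1,1.2,5,0,0],[1,1.3,5,0,0],[1,1.3,5,0,0],[1,1.3,5,0,0],[1,1.3,5,0,0],[1,1.3,5,0,0],[1,1.3,5,0,0],[1,1,4,0,0],[1,0.5,3,0,0],[1,0.2,2,0,0],[1,0,0.6,0,0],[1,0,0,0,0],[1,0,0,0,0]]}}

```text
time: 29.98
position: [0.4309, 0.2424, 0.0893]
tool_rot: [0.064, -3.14, 0.001]
ft_force: [-0.7, 0.3, -1.1]
grip_width: 0.714
```

Run:
```python
from h import *
go(.4311,.2444,.026,92.4)
```

```text
t 29.98 pos [0.4309 0.2424 0.0893] jaw 92.3 tilt 0.05 q7 1.05 grip 0.714 F [-0.7  0.3 -1.1]
  spin -0.001 shift after spin cm [-0.03  0.21  6.32] before spin [-0.03  0.21  6.32]
```

Emit:
{"method": "play_rows", "body": {"motion": [[1,0,0.2,1.5,0],[1,0,0,1.5,0],[1,0,0,1.4,0],[1,0,0,0.9,0],[1,0,0,0.5,0],[1,0,0,0.3,0],[1,0,0,0.2,0],[1,0,0,0.1,0],[1,0,0,0,0]]}}

```text
time: 31.1
position: [0.4312, 0.2457, 0.0259]
tool_rot: [-0.066, 3.14, 0.001]
ft_force: [-0.9, 0.6, 0.3]
grip_width: 0.717
```

Run:
```python
from h import *
go(.4311,.2444,.026,92.4)
cv2.imwrite("pics/s8.png",cv2.resize(optics.get_image("scene")[90:230,240:400,::-1],None,fx=4,fy=4,interpolation=cv2.INTER_CUBIC))
```

```text
t 31.1 pos [0.4312 0.2457 0.0259] jaw 92.4 tilt 0.04 q7 1.06 grip 0.717 F [-0.9  0.6  0.3]
  spin 0.0 shift after spin cm [ 0.01 -0.13 -0.01] before spin [ 0.01 -0.13 -0.01]
```

View pics/s8.png

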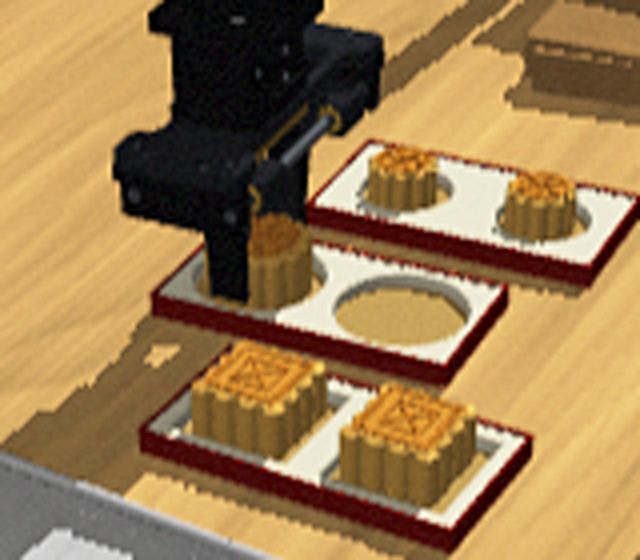

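Emit:
{"method": "play_rows", "body": {"motion": [[1,0,0,0.1,0],[1,0,0,0,0],[0.1,0,0,0,0],[0.1,0,0,0,0],[0.1,0,0,0,0],[0.1,0,0,0,0],[0.1,0,0,-2,0],[0.1,0,0,-4,0],[0,0,0,-3,0],[0,0,-4,0,0],[0,0,-5,0,0],[0,0,-5,0,0],[0,0,-5,0,0],[0,0,-5,0,0],[0,0,-5,0,0],[0,0,-5,0,0],[0,0,-5,0,0],[0,0,-5,0,0],[0,0,-5,0,0],[0,0,-3,0,0]]}}

```text
time: 33.65
position: [0.4524, -0.2768, 0.1147]
tool_rot: [-0.062, 3.141, -0.002]
ft_force: [0.9, 0.5, 1.5]
grip_width: 0.997
```

Run:
```python
from h import *
go(.4436,-.3082,.11,92.4)
cv2.imwrite("pics/t9.png",cv2.resize(optics.get_image("top")[210:350,98:298,::-1],None,fx=4,fy=4,interpolation=cv2.INTER_CUBIC))
```

```text
t 33.65 pos [ 0.4524 -0.2768  0.1147] jaw 92.3 tilt 0.07 q7 2.21 grip 0.997 F [0.9 0.5 1.5]
  spin -0.002 shift after spin cm [ 1.01 -3.1   0.47] before spin [ 1.   -3.1   0.47]
```

View pics/t9.png

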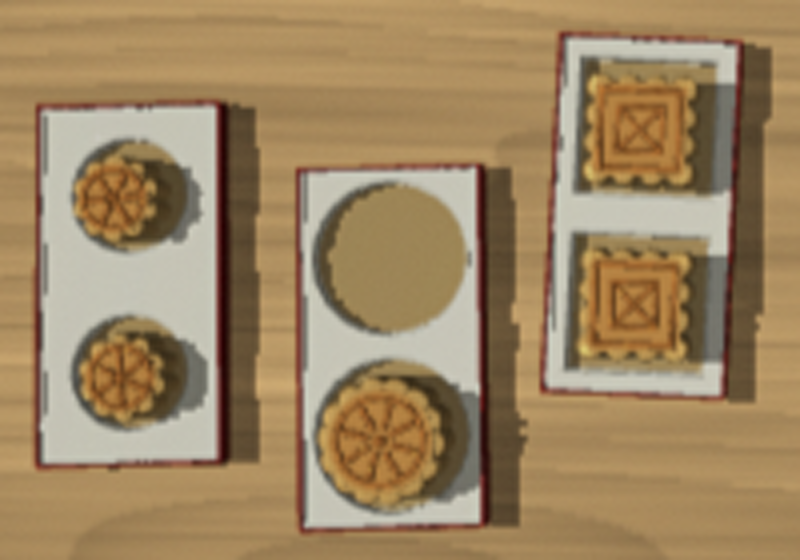

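Emit:
{"method": "play_rows", "body": {"motion": [[0,1,-3,0,0],[0,0,0,2,0],[0,0,0,3,0],[0,0,0,0,0],[0,0,0,0,0]]}}

```text
time: 34.33
position: [0.4446, -0.3045, 0.0653]
tool_rot: [-0.067, 3.14, -0.001]
ft_force: [0.4, 0.3, -0.3]
grip_width: 0.998
```

Run:
```python
from h import *
go(.4436,-.3082,.023,92.4)
```

```text
t 34.33 pos [ 0.4446 -0.3045  0.0653] jaw 92.4 tilt 0.05 q7 2.32 grip 0.998 F [ 0.4  0.3 -0.3]
  spin 0.001 shift after spin cm [ 0.12 -0.36  4.23] before spin [ 0.12 -0.36  4.23]
```

Emit:
{"method": "play_rows", "body": {"motion": [[0,0.1,-0.35,2,0],[0,0,0,1.7,0],[0,0,0,0.5,0],[0,0,0,0,0],[1,0,0,0,0],[1,0,0,0,0],[1,0,0,0,0],[1,0,0,0,0],[1,0,0,0,0]]}}

```text
time: 35.45
position: [0.4435, -0.3076, 0.0229]
tool_rot: [-0.067, 3.14, 0.001]
ft_force: [-0.5, 1.1, 4.4]
grip_width: 0.72
```

Run:
```python
from h import *
go(.4436,-.3082,.023,92.4)
go(.5212,.248,.09,92.4)
```

```text
t 35.45 pos [ 0.4435 -0.3076  0.0229] jaw 92.4 tilt 0.04 q7 2.37 grip 0.72 F [-0.5  1.1  4.4]
  spin 0.0 shift after spin cm [-0.01 -0.06 -0.01] before spin [-0.01 -0.06 -0.01]
t 35.45 pos [ 0.4435 -0.3076  0.0229] jaw 92.4 tilt 0.04 q7 2.37 grip 0.72 F [-0.5  1.1  4.4]
  spin 0.0 shift after spin cm [-10.09  55.19  -6.68] before spin [-10.12  55.19  -6.68]
```

Emit:
{"method": "play_rows", "body": {"motion": [[1,0,0,-2,0],[1,0,0,-3,0],[1,0,0,-1.7,0],[1,-0.4,2,0,0],[1,-0.8,4,0,0],[1,-1,5,0,0],[1,-1,5,0,0],[1,-1,5,0,0],[1,-1,5,0,0],[1,-1,5,0,0],[1,-1,5,0,0],[1,-1,5,0,0],[1,-1,5,0,0],[1,-0.5,4,0,0],[1,-0.3,3,0,0],[1,-0.1,2,0,0],[1,0,0.2,0,0],[1,0,0,0,0],[1,0,0,0,0]]}}

```text
time: 37.83
position: [0.5212, 0.246, 0.0896]
tool_rot: [-0.063, 3.141, -0.001]
ft_force: [-0.6, -1.4, -1.9]
grip_width: 0.718
```

Run:
```python
from h import *
go(.5212,.248,.026,92.4)
```

```text
t 37.83 pos [0.5212 0.246  0.0896] jaw 92.3 tilt 0.04 q7 1.18 grip 0.718 F [-0.6 -1.4 -1.9]
  spin -0.002 shift after spin cm [-0.01  0.2   6.36] before spin [-0.    0.2   6.36]
```

Emit:
{"method": "play_rows", "body": {"motion": [[1,0,0.1,1.5,0],[1,0,0,1.5,0],[1,0,0,1.4,0],[1,0,0,0.9,0],[1,0,0,0.5,0],[1,0,0,0.3,0],[1,0,0,0.2,0],[1,0,0,0.1,0],[1,0,0,0,0]]}}

```text
time: 38.95
position: [0.5211, 0.249, 0.0259]
tool_rot: [-0.066, 3.14, 0.001]
ft_force: [1.0, 0.5, -1.5]
grip_width: 0.721
```

Run:
```python
from h import *
go(.5212,.248,.026,92.4)
cv2.imwrite("pics/s10.png",cv2.resize(optics.get_image("scene")[90:230,240:400,::-1],None,fx=4,fy=4,interpolation=cv2.INTER_CUBIC))
```

```text
t 38.95 pos [0.5211 0.249  0.0259] jaw 92.4 tilt 0.04 q7 1.2 grip 0.721 F [ 1.   0.5 -1.5]
  spin 0.0 shift after spin cm [-0.   -0.1  -0.01] before spin [-0.   -0.1  -0.01]
```

View pics/s10.png

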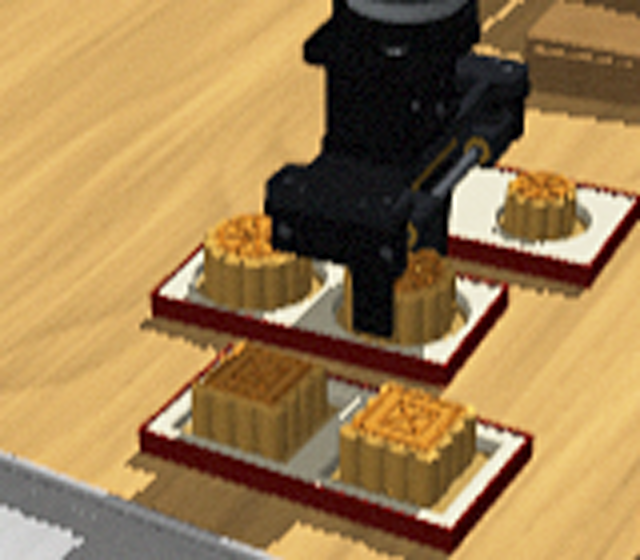

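Emit:
{"method": "play_rows", "body": {"motion": [[1,0,0,0.1,0],[1,0,0,0,0],[0.1,0,0,0,0],[0.1,0,0,0,0],[0.1,0,0,0,0],[0.1,0,0,0,0],[0.1,0,0,-2,0],[0.1,0,0,-4,0],[0,0,0,-5,0],[0,0,-4,0,0],[0,0,-5,0,0],[0,0,-5,0,0],[0,0,-5,0,0],[0,0,-5,0,0],[0,0,-5,0,0],[0,0,-5,0,0],[0,0,-4,0,0],[0,0,-2,0,0],[0,0,0,0,0],[0,0,0,0,0]]}}

```text
time: 41.5
position: [0.5378, -0.1493, 0.1344]
tool_rot: [0.068, -3.141, -0.001]
ft_force: [-0.3, 0.9, 0.0]
grip_width: 1.001
```

Run:
```python
from h import *
go(.5212,.248,.026,92.4)
cv2.imwrite("pics/t11.png",cv2.resize(optics.get_image("top")[140:350,98:298,::-1],None,fx=2.8,fy=2.8,interpolation=cv2.INTER_CUBIC))
cv2.imwrite("pics/s11.png",cv2.resize(optics.get_image("scene")[90:250,260:460,::-1],None,fx=3.5,fy=3.5,interpolation=cv2.INTER_CUBIC))
```

```text
t 41.5 pos [ 0.5378 -0.1493  0.1344] jaw 92.5 tilt 0.06 q7 1.94 grip 1.001 F [-0.3  0.9  0. ]
  spin 0.002 shift after spin cm [-1.000e-02  3.975e+01  1.087e+01] before spin [-0.07 39.75 10.87]
```

View pics/t11.png

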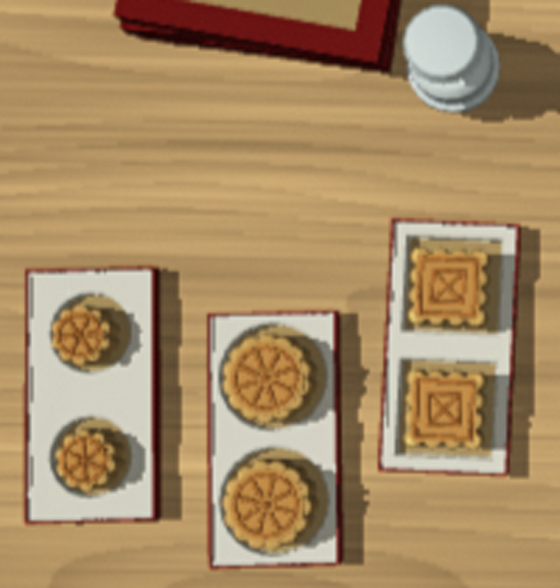

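View pics/s11.png

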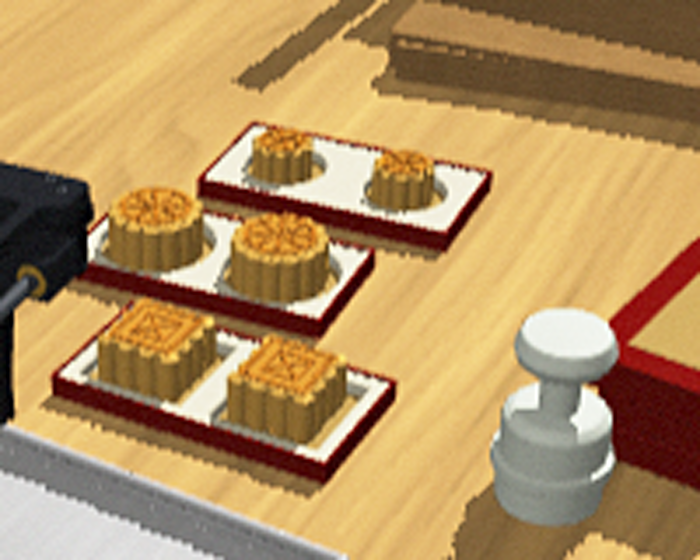

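Before handing in, I'll check all six cake centres numerically against the pocket centres.

Run:
```python
from h import *
P={"PS":(130.25,303),"PSo":(130.5,258.7),"PL1":(195.5,274.4),"PL2":(195.9,319),"PQ1":(259.6,242),"PQ2":(257.5,285.9)}
C={"PS":(86,461,.033),"PSo":(80,335,.033),"PL1":(265,379,.039),"PL2":(266,505,.039),"PQ1":(449,288,.037),"PQ2":(442,409,.037)}
for k in P:
    u,v,z=C[k]
    print(k,((px2w("top",98+u/2.8,140+v/2.8,z)-px2w("top",*P[k],.013))[:2]*1000).round(1),"mm")
from bench import ticket
print(ticket.close_job())
```

```text
PS [-2.3 -3.7] mm
PSo [-2.7  1.1] mm
PL1 [-2.1  0. ] mm
PL2 [-0.8  0.2] mm
PQ1 [-3.4  0.1] mm
PQ2 [-0.1  0.9] mm
the job is handed in; nothing more can be done
None
```

I packed all five mooncakes into their boxes at about 41.5 s of the 125 s allowed and handed the job in. No verdict was reported.

- **Position:** in the last top picture, all six cakes sit within about 4.4 mm of their pocket centres; the limit is 10 mm. The small round cake is the furthest off, at about 2.3 mm in x and 3.7 mm in y.
- **Height and tilt:** in the last scene picture the cakes stand flat in their pockets, stamped side up. I judged this by eye and did not measure it. Only the first square cake showed a clear contact force (about 8 N). The other four I lowered another 1 mm before letting go and did not read the force again.
- **Bystanders:** the packed small cake and the mould press look unmoved.
- **Robot:** the gripper was open and clear, at 0.13 m above the bench and well away from the boxes.

No check failed or disagreed.

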